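# Eject a pressed tile through the press guard

### The arm

A 7-joint arm with a two-finger parallel gripper is mounted at the origin on the work surface. World frame = base frame: x ahead of the robot, y to its left, z up, the work surface at z = 0. Lengths are in m, angles in rad, forces in N, time in s.
With the tool pointing down it reaches from about 0.4 to 0.875 m from the base axis. Payload 19.3 kg.
Tool frame: the origin (TCP) lies on the centre line of the jaws, within the pads' length; the fingertips stand 8 mm ahead of it and the grasp point (between the pads) lies 11 mm behind it (bot.tip_extent is the distance from the TCP to the fingertips, in m); x points along the fingers, y is the direction in which the jaws open and shut, and the axes are right-handed (so a half turn about x gives the same grasp; the last joint's range is limited). The gripper opens to 85 mm and grips with 20 to 120 N. Pads are 22 mm wide; open, the fingers measure 114 mm over their backs; the gripper's body (76 mm by 85 mm) begins 54 mm behind the grasp point. The pads swing forward as they close: fully open they stand 13 mm farther back than shut.
Start: joints at [1.068, 0.521, -0.036, 1.599, 0.021, 1.021, -0.113], TCP at [0.262, -0.567, 0.2] pointing down, gripper open.
Joint ranges: [-2.91, 2.91], [-0.3, 2.13], [-1.5, 1.42], [0.17, 2.43], [-1.26, 4.41], [0.16, 1.93], [-2.52, 2.52]. Speed limits (rad/s): [1.89, 1.89, 2.39, 2.39, 3.01, 3.01, 3.01].

### API

Orientations are given as [roll, pitch, yaw] about the fixed x, y, z axes, in that order (R = Rz(yaw) Ry(pitch) Rx(roll)).
In Python, from workcell import sensors, imaging, order, bot gives the robot as it stands.
- The arm moves only by the tool arm_command, never from a script. Its argument "commands" is a list of rows, each an object of numbers: "dx", "dy", "dz": the shift along the tool's x, y, z in cm; "twist": the turn about the tool's x in rad. A call has 1 to 12 rows; each row is the pose to reach, as a shift and turn from the pose measured when the call began, along the tool's axes at that moment; what a row does not reach only later rows make up. A row lasts 1/12 s, in which the tool goes at most 41.7 mm and 7.16 degrees, less where a joint would pass 70% of its speed; a pose out of reach is approached as far as the arm can. A call with a gripper value outside its range is refused whole. "grip" is the closure, from -1 (fully open) to 1 (shut), set as the call begins (left out, the last holds). The fingers move at their own pace and stop on an object; "squeeze" is the grip in N (left out, the last holds). Time passes only in rows, so rows that repeat a pose let the fingers close. It gives the time, the measured TCP pose, the force and the opening at its end, in the units of the state.
- sensors.observe(): the state, without advancing time (a new reading comes with each control period).
- imaging.grab_frame(name): name is "side" or "top" or "wrist"; returns the picture (400x640x3 uint8, red, green, blue); there is no depth.
- imaging.camera_info(name): a dict with "fx", "fy", "cx", "cy" (pixels), "origin" and "attitude" of the camera in the world. Camera axes: x right, y down, z forward; pixel columns grow to the right and rows downward; lengths in m; the calibration is good to about 2 mm. The wrist camera is an equidistant fisheye: a pixel r from the principal point sees the ray r / f radians off the axis. A picture is of the moment at which its call begins: read the wrist's pose just before it. camera_info takes no time and is no camera call; for the wrist camera it gives the pose at the moment of the call.
- order.job_done(): hands the job in, once; it reports no verdict.
The state is a dict: "clock": time; "qpos": joint angles; "qd": joint speeds; "joint_efforts": joint torques, N m; "position": TCP position; "tool_rot": TCP orientation; "force": force on the tool from outside, world axes, zero at the start; "moment": the same for the moment, N m; "grip_width": finger opening in m.
Only numpy, scipy, OpenCV 4.12 (cv2) and the standard library are available. Lean on these libraries where they do the work, as an engineer would, in place of code of your own. Each camera call takes 0.05 s, during which the arm holds its last target.

### The job

Reach with the fingertips through the window in the top of the tile press's wire guard and press the ejector lever inside fully down, without touching the guard or its frame, so that the tile rises out of the mould. Then, clear of the guard, push the raised tile sideways with the fingertips off the mould until all of it lies flat on the wooden take-off board. Do not lift the tile, and leave the lever down and everything else on the table where it stands.

Things in the scene. Friction and masses are not known exactly. Their poses are not given: they have to be found in the camera images.
- press: Tile press fixed to the table: grey base 330 x 150 mm, anywhere and turned each time. Origin on the table under the base. x runs from mould to lever (roughly away from the robot), y left, z up. From near to far: square aluminium mould (centre x -80 mm), wire guard, motor (x 165 to 240, up to 121 mm high). The wooden take-off board joins the mould's right (-y) side.
- window (a point): Centre of the window in the guard's steel top frame, 122 mm up, axes as the press's. The top slopes 15 deg, far (+x) edge higher (141 mm), near edge 102 mm. Clear opening 104 mm along the slope (100 seen from above, press x) by 96 mm (press y), frame bars 12 mm wide, 5 thick. Wire walls close left, right and near sides below it: guard spans 62 mm either way in x, 60 in y.
- lever_pad (a point): Centre of the top face of the lever's black rubber pad (40 mm along press x, 36 along y), mid-window seen from above. Up, it lies 106 mm above the table (16 mm below the window centre); fully pressed 87 mm. It moves nearly straight down 19 mm, its face tilting from 9 degrees one way to 9 degrees the other.
- lever (a joint): Ejector lever angle (rad): 0 up, 0.30 fully down at a hard stop. Hinge along press y, 65 mm beyond the pad. No spring: friction keeps it where it is left; moving it takes about 8 to 12 N on the pad. It raises the ejector plate under the tile in proportion, 14.5 mm at 0.30 rad.
- tile_center (a point): Centre of the loose terracotta tile, 90 x 90 x 12 mm, 0.19 kg, faint round pattern on top, edges along the press's axes. At first sunk in the mould, top flush with it (centre 44 mm above the table), and it cannot slide; with the lever fully down its centre is 58 mm up, its underside 2.5 mm above the mould's top.
- mould_center (a point): Centre of the mould's opening (94 x 94 mm; mould 130 x 130 mm outside, walls 18 mm), level with its flat top, 50 mm above the table. Axes as the press's.
- board_center (a point): Centre of the top face of the wooden take-off board, 150 mm along press x by 159 mm along press y, its top level with the mould's (50 mm above the table) and adjoining it; 145.5 mm from the mould centre along press -y. No rim. Axes as the press's.
- bisque_cup: Bystander: unglazed cup, 68 mm across, 65 mm high, loose, not part of the job. Origin at its underside, centre.
- glaze_jar: Bystander: white lidded jar, 56 mm across, 60 mm high, loose, not part of the job. Origin at its underside, centre.
- slip_bowl: Bystander: blue bowl, 96 mm across, 42 mm high, loose, not part of the job. Origin at its underside, centre.
- wood_block: Bystander: wooden block 45 x 80 x 22 mm, loose, not part of the job. Origin at its underside, centre.
- wood_rib: Bystander: flat wooden throwing rib 50 x 90 x 7 mm, loose, not part of the job. Origin at its underside, centre.
- clay_spatula: Bystander: spatula 170 mm long, lying flat, loose, not part of the job. Origin at its underside (handle to -x).
- stamp: Bystander: turned wooden stamp, 44 mm across, 50 mm high, standing, loose, not part of the job. Origin at its underside, centre.
- tile: The same tile, its origin at the centre of its underside.
Mind the look-alikes: they are no part of the job. There is more than one size of the tile; the job needs the largest.

How it is judged:
By the outcome, as a careful person would: the job done as asked, in the order asked, and still so for the second after the job is handed in, with the robot touching nothing.
It also fails if it takes over 54 s, if anything falls off the work surface, if the arm or the gripper's body presses on something with over 40 N, if the wrist force passes 120 N, or if a joint passes its speed limit or range.

## Working session

There is one attempt and no reset: what is moved stays moved. The work goes in short steps, Python scripts to look and compute and a tool call to move; the robot and the scene stay as the last step left them, time stands still between calls to the robot, and variables do not carry over. Pictures are saved under pics/ and viewed, and the job is handed in when it is done.

Besides the shell and the picture viewer there is one more tool, called as name(argument=value, ...), one argument or row to a line, values as JSON. arm_command: Moves the arm, as the interface text tells. Its arguments: {"type":"object","properties":{"commands":{"type":"array"},"grip":{"type":"number"},"squeeze":{"type":"number"}},"required":["commands"]}

```bash
ls; mkdir -p pics; python3 - <<'E'
from workcell import sensors, imaging, order, bot
import cv2
s=sensors.observe();print({k:s[k] for k in('clock','position','tool_rot','force','grip_width')},bot.tip_extent)
for n in('side','top'):
    print(n,imaging.camera_info(n)); cv2.imwrite(f'pics/{n}0.png',imaging.grab_frame(n)[:,:,::-1])
E
```

```text
pics
{'clock': 0.0, 'position': array([ 0.26192445, -0.56703253,  0.19951564]), 'tool_rot': array([-1.49809316,  1.56960514,  2.07628875]), 'force': array([ 0.60624834,  0.63669259, -0.35230257]), 'grip_width': 0.08554771974117255} 0.008
side {'fx': 515.4536411064521, 'fy': 515.4536411064521, 'cx': 317.2092161099321, 'cy': 195.66691163103843, 'origin': array([-0.09240246,  0.76397148,  1.0689744 ]), 'attitude': array([-2.36848309,  0.00983026, -2.43059436])}
top {'fx': 385.57848583577027, 'fy': 385.57848583577027, 'cx': 324.60235592908555, 'cy': 201.48908587203388, 'origin': array([0.36042961, 0.06073534, 1.12531931]), 'attitude': array([-2.98012867,  0.00669382, -1.56322762])}
```

View pics/top0.png

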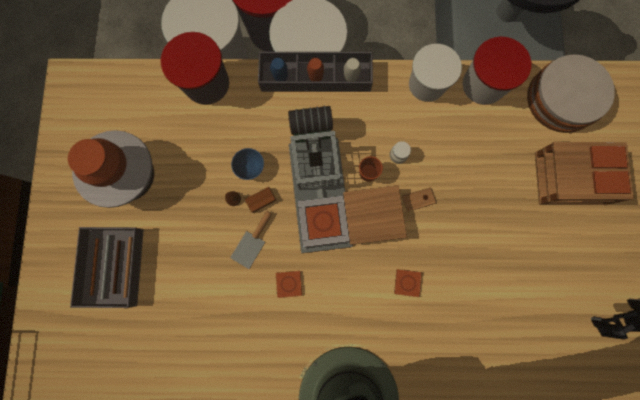

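View pics/side0.png

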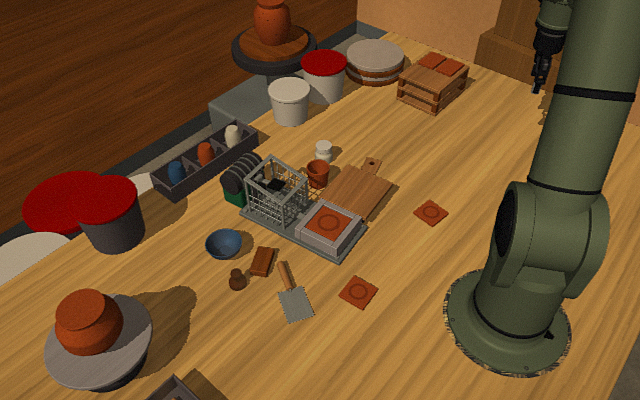

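The top view shows the press mould with its tile at about (323,221), the guard at (315,158), the motor at (310,120) and the board at (375,215). There are three tile candidates: (323,221), (289,284) and (408,283). The one in the mould is the largest and is the one meant; the other two are small and lie on the table. I'll enlarge the crops to confirm.

```bash
python3 - <<'E'
import cv2
a=cv2.imread('pics/top0.png')[95:305,225:445]; cv2.imwrite('pics/top0c.png',cv2.resize(a,None,fx=3.6,fy=2.857*1,interpolation=2) if 0 else cv2.resize(a,None,fx=2.8,fy=2.8,interpolation=2))
a=cv2.imread('pics/side0.png')[130:280,200:400]; cv2.imwrite('pics/side0c.png',cv2.resize(a,None,fx=4,fy=4,interpolation=2))
E
```

```text
(no output)
```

View pics/top0c.png

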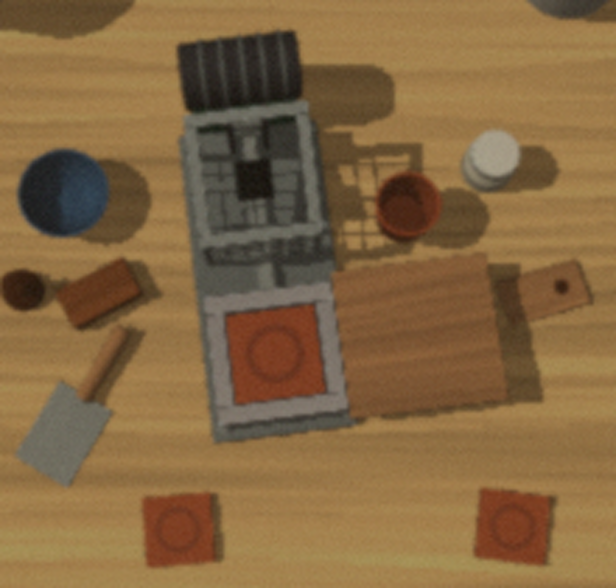

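View pics/side0c.png

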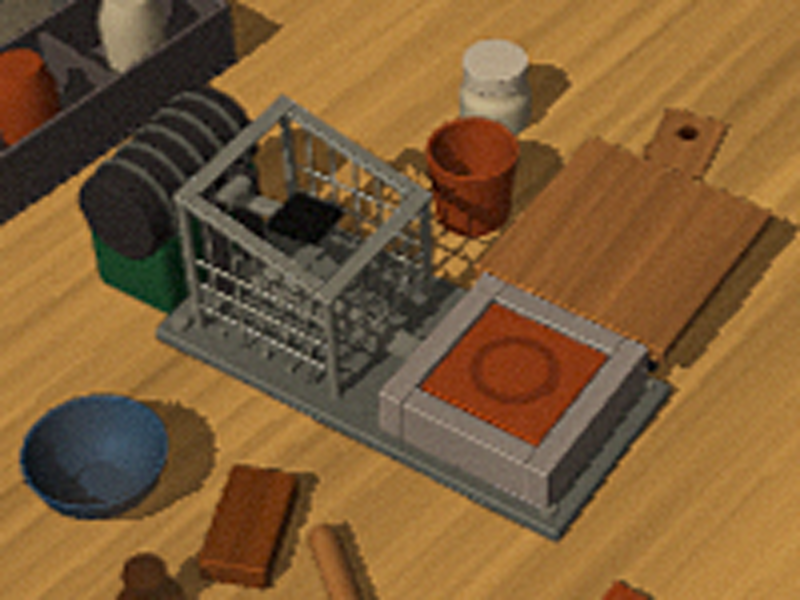

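The crop confirms it: the mould's tile is clearly larger than the two loose ones. Next I fit the press pose from both views.

```bash
cat > h.py <<'E'
import numpy as np
from scipy.spatial.transform import Rotation as R
from workcell import sensors, imaging, order, bot
def proj(n,P,c=None):
    c=c or imaging.camera_info(n); Rc=R.from_euler('xyz',c['attitude']).as_matrix()
    p=(np.asarray(P)-c['origin'])@Rc
    return np.c_[c['fx']*p[:,0]/p[:,2]+c['cx'],c['fy']*p[:,1]/p[:,2]+c['cy']]
E
cat > fit.py <<'E'
from h import *
from scipy.optimize import least_squares
sg=[(1,1),(1,-1),(-1,-1),(-1,1)] # far-left, far-right, near-right, near-left
def rect(cx,cy,hx,hy,z): return [(cx+a*hx,cy+b*hy,z) for a,b in sg]
T=[[(227,313),(319,302),(328,392),(235,404)],[(205,300),(333,287),(345,408),(218,423)],[None,(487,253),(507,400),None],
 [(200,125),(300,118),(318,232),(209,245)]]
S=[[(420,388),(490,305),(607,352),(538,443)],[(380,400),(487,277),(650,347),(550,472)],[None,(590,140),(775,215),None],
 [(197,193),(282,115),(407,198),(327,283)]]
L=[rect(-.08,0,.045,.045,.05),rect(-.08,0,.065,.065,.05),rect(-.08,-.1455,.075,.0795,.05)]
def world(p):
    x,y,a,wx=p[:4]
    W=[(wx+a_*.05,b*.048,.1245+a_*.0134) for a_,b in sg]
    c,s=np.cos(a),np.sin(a); G=[np.array(l) for l in L+[W]]
    return [np.c_[x+c*g[:,0]-s*g[:,1],y+s*g[:,0]+c*g[:,1],g[:,2]] for g in G]
def res(p,full=False):
    out=[];k=0
    for n,O,f,o in(('top',T,2.8,(225,95)),('side',S,4,(200,130))):
        for gi,(w,obs) in enumerate(zip(world(p),O)):
            pp=proj(n,w)
            for q,u in zip(pp,obs):
                if u is None: continue
                r=q-(np.array(u)/f+o); out.append(r)
                if full: print(n,gi,r.round(1))
    return np.ravel(out)
if __name__=='__main__':
    r=least_squares(res,[.5,.05,.1,.06],loss='soft_l1'); print(r.x.round(4)); res(r.x,True)
E
python3 fit.py
```

```text
[0.5573 0.0825 0.132  0.0826]
top 0 [-0.4  1.2]
top 0 [-1.6  1.2]
top 0 [-0.6  0.7]
top 0 [0.5 0.5]
top 1 [-0.4 -0.2]
top 1 [-0.5 -1.3]
top 1 [1.4 1.2]
top 1 [0.2 1.7]
top 2 [-0.1  0.5]
top 2 [1.1 0.5]
top 3 [-1.   1.9]
top 3 [-1.  0.]
top 3 [-2.8 -2.1]
top 3 [ 0.7 -2.4]
side 0 [-0.4 -0.9]
side 0 [ 0.7 -1.3]
side 0 [0.1 0.3]
side 0 [-0.6 -0.2]
side 1 [-1.  -2.1]
side 1 [-0.7 -1.6]
side 1 [-0.3 -0.1]
side 1 [-1.1  1.1]
side 2 [ 0.2 -1.6]
side 2 [-0.4 -1.2]
side 3 [0.7 0.3]
side 3 [ 1.4 -0.8]
side 3 [ 0.8 -0.7]
side 3 [-0.2 -0.2]
```

```bash
cat >> h.py <<'E'
PX,PY,PA,WX=.5573,.0825,.132,.0826
def w(x,y,z):
    c,s=np.cos(PA),np.sin(PA); return np.array([PX+c*x-s*y,PY+s*x+c*y,z])
def local(P):
    d=np.asarray(P)[:2]-[PX,PY]; c,s=np.cos(PA),np.sin(PA); return np.array([c*d[0]+s*d[1],-s*d[0]+c*d[1],P[2]])
def go(target,yaw=None):
    s=sensors.observe(); M=R.from_euler('xyz',s['tool_rot']).as_matrix()
    print('d(cm)',((np.asarray(target)-s['position'])@M*100).round(2))
    yaw=PA if yaw is None else yaw
    best=[]
    for k in(0,np.pi):
        ty=np.array([np.cos(yaw+k),np.sin(yaw+k),0])@M  # desired tool y in tool frame
        best.append(round(float(np.arctan2(ty[2],ty[1])),3))
    print('twist opts',best,'q7',s['qpos'][6],'clock',s['clock'])
def st():
    s=sensors.observe(); M=R.from_euler('xyz',s['tool_rot']).as_matrix()
    print('clk %.2f'%s['clock'],'pos',s['position'].round(4),'local',local(s['position']).round(4),'F',s['force'].round(1),'w',round(s['grip_width'],4)); print(M.round(3))
E
python3 - <<'E'
from h import *
st(); print(w(WX,0,.122),w(-.08,0,.05),w(-.08,-.1455,.05)); go(w(WX-.0,0,.24))
print(imaging.camera_info('wrist'))
E
```

```text
clk 0.10 pos [ 0.2619 -0.5671  0.1996] local [-0.3783 -0.6051  0.1996] F [-0.8 -0.8 -1.2] w 0.0849
[[-0.001  0.419 -0.908]
 [ 0.001 -0.908 -0.419]
 [-1.    -0.001  0.   ]]
[0.63918143 0.09337156 0.122     ] [0.47799595 0.07197064 0.05      ] [ 0.49714622 -0.0722636   0.05      ]
d(cm) [ -4.   -44.14 -61.95]
twist opts [-1.27, 1.872] q7 -0.11280886143212189 clock 0.1
{'fx': 309.70691628693146, 'fy': 309.70691628693146, 'cx': 321.9147314831398, 'cy': 197.06043322327972, 'origin': array([ 0.32140464, -0.54080723,  0.37215831]), 'attitude': array([ 2.87735525e+00,  2.16784049e-03, -1.13775084e+00])}
```

arm_command(
  commands=[
    {"dx": -1,"dy": -1.1,"dz": -1.5,"twist": -0.05},
    {"dx": -2,"dy": -3,"dz": -4.2,"twist": -0.15},
    {"dx": -3,"dy": -5.2,"dz": -7.3,"twist": -0.26},
    {"dx": -4,"dy": -7.4,"dz": -10.4,"twist": -0.37},
    {"dx": -4,"dy": -9.6,"dz": -13.5,"twist": -0.48},
    {"dx": -4,"dy": -11.8,"dz": -16.6,"twist": -0.59},
    {"dx": -4,"dy": -14,"dz": -19.7,"twist": -0.7},
    {"dx": -4,"dy": -16.2,"dz": -22.8,"twist": -0.81},
    {"dx": -4,"dy": -18.4,"dz": -25.9,"twist": -0.92},
    {"dx": -4,"dy": -20.6,"dz": -29,"twist": -1.03},
    {"dx": -4,"dy": -22.8,"dz": -32.1,"twist": -1.14},
    {"dx": -4,"dy": -25,"dz": -35.2,"twist": -1.25},
  ],
  grip=1,
  squeeze=30,
)

```text
clock: 1.1
position: [0.4771, -0.1908, 0.2398]
tool_rot: [-2.625, 1.57, 2.204]
force: [0.7, -1.3, 0.1]
grip_width: 0.0002
```

```bash
python3 -c "
from h import *
st(); go(w(WX-.0,0,.24)); go(w(.03,0,.24))"
```

```text
clk 1.10 pos [ 0.4771 -0.1908  0.2398] local [-0.1155 -0.2604  0.2398] F [ 0.7 -1.3  0.1] w 0.0002
[[-0.001  0.993  0.117]
 [ 0.001  0.117 -0.993]
 [-1.    -0.    -0.001]]
d(cm) [ -0.    19.42 -26.33]
twist opts [-0.015, 3.127] q7 0.22054747071770814 clock 1.1
d(cm) [ -0.    14.16 -26.25]
twist opts [-0.015, 3.127] q7 0.22054747071770814 clock 1.1
```

arm_command(
  commands=[
    {"dy": 1.5,"dz": -2,"twist": -0.01},
    {"dy": 3.5,"dz": -4.8,"twist": -0.015},
    {"dy": 5.8,"dz": -7.9,"twist": -0.015},
    {"dy": 8.1,"dz": -11,"twist": -0.015},
    {"dy": 10.4,"dz": -14.1,"twist": -0.015},
    {"dy": 12.7,"dz": -17.2,"twist": -0.015},
    {"dy": 15,"dz": -20.3,"twist": -0.015},
    {"dy": 17.3,"dz": -23.4,"twist": -0.015},
    {"dy": 19,"dz": -25.8,"twist": -0.015},
    {"dy": 19.4,"dz": -26.3,"twist": -0.015},
    {"dy": 19.4,"dz": -26.3,"twist": -0.015},
  ],
)

```text
validation failed for argument at $.co...
```

```bash
python3 - <<'E'
from h import *
import cv2,pickle
st(); c=imaging.camera_info('wrist'); print(c)
f=imaging.grab_frame('wrist')[:,:,::-1]; pickle.dump(c,open('w1.pkl','wb'))
cv2.imwrite('pics/w1.png',f); cv2.imwrite('pics/top1.png',imaging.grab_frame('top')[:,:,::-1]); cv2.imwrite('pics/side1.png',cv2.resize(imaging.grab_frame('side')[130:280,200:400,::-1],None,fx=4,fy=4,interpolation=2))
E
```

```text
clk 1.10 pos [ 0.4771 -0.1908  0.2398] local [-0.1155 -0.2604  0.2398] F [ 0.7 -1.3  0.1] w 0.0002
[[-0.001  0.993  0.117]
 [ 0.001  0.117 -0.993]
 [-1.    -0.    -0.001]]
{'fx': 309.70691628693146, 'fy': 309.70691628693146, 'cx': 321.9147314831398, 'cy': 197.06043322327972, 'origin': array([ 0.46916951, -0.1268021 ,  0.41245451]), 'attitude': array([2.87988506e+00, 1.58857868e-03, 1.17505197e-01])}
```

View pics/w1.png

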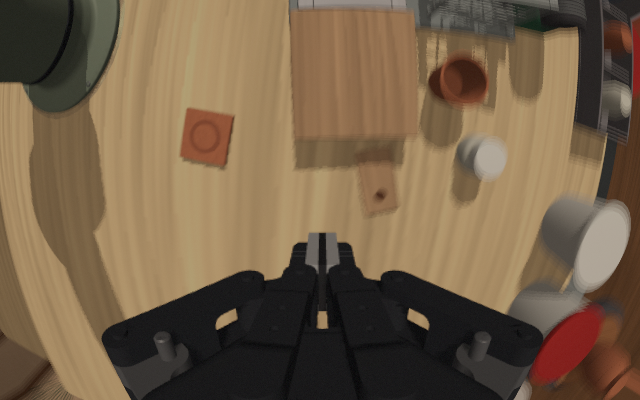

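View pics/side1.png

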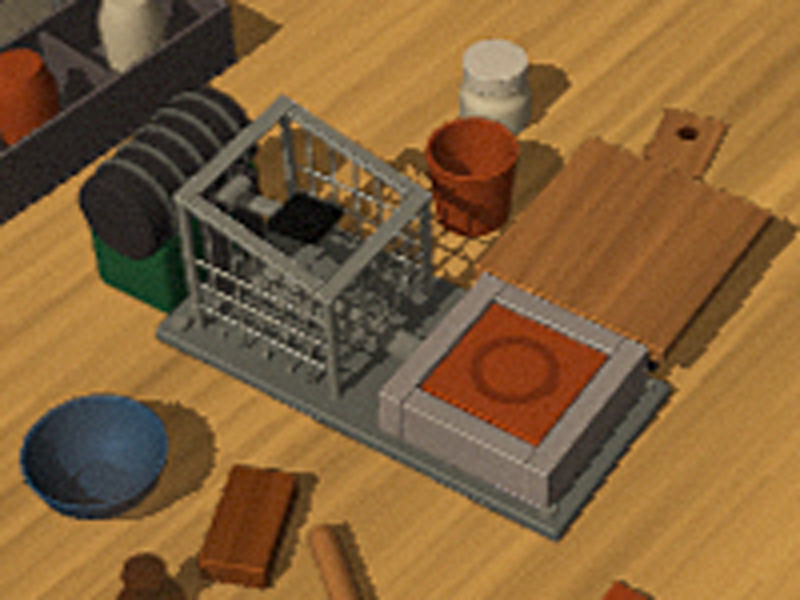

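The wrist view shows the closed fingertips at about (322,235) and the board at (355,75). The move call was refused by validation, so I'll send it again.

arm_command(
  commands=[
    {"dx": 0,"dy": 1.5,"dz": -2.0,"twist": -0.01},
    {"dx": 0,"dy": 3.5,"dz": -4.8,"twist": -0.01},
    {"dx": 0,"dy": 5.8,"dz": -7.9,"twist": -0.01},
    {"dx": 0,"dy": 8.1,"dz": -11.0,"twist": -0.01},
    {"dx": 0,"dy": 10.4,"dz": -14.1,"twist": -0.01},
    {"dx": 0,"dy": 12.7,"dz": -17.2,"twist": -0.01},
    {"dx": 0,"dy": 15.0,"dz": -20.3,"twist": -0.01},
    {"dx": 0,"dy": 17.3,"dz": -23.4,"twist": -0.01},
    {"dx": 0,"dy": 19.0,"dz": -25.8,"twist": -0.01},
    {"dx": 0,"dy": 19.4,"dz": -26.3,"twist": -0.01},
    {"dx": 0,"dy": 19.4,"dz": -26.3,"twist": -0.01},
  ],
  grip=1,
)

```text
clock: 2.17
position: [0.6398, 0.0954, 0.2392]
tool_rot: [-2.655, 1.568, 2.186]
force: [0.7, -0.6, -0.1]
grip_width: -0.0004
```

```bash
python3 - <<'E'
from h import *
import cv2,pickle
st(); c=imaging.camera_info('wrist'); print(c)
f=imaging.grab_frame('wrist')[:,:,::-1]; pickle.dump(c,open('w1.pkl','wb'))
cv2.imwrite('pics/w2.png',f); cv2.imwrite('pics/side2.png',cv2.resize(imaging.grab_frame('side')[50:280,160:400,::-1],None,fx=2.6,fy=2.6,interpolation=2))
E
```

```text
clk 2.17 pos [0.6398 0.0954 0.2392] local [0.0835 0.0019 0.2392] F [ 0.7 -0.6 -0.1] w -0.0004
[[-0.002  0.992  0.128]
 [ 0.002  0.128 -0.992]
 [-1.    -0.001 -0.002]]
{'fx': 309.70691628693146, 'fy': 309.70691628693146, 'cx': 321.9147314831398, 'cy': 197.06043322327972, 'origin': array([0.6312833 , 0.15906297, 0.41194363]), 'attitude': array([2.88151533e+00, 2.37700786e-03, 1.28897911e-01])}
```

View pics/w2.png

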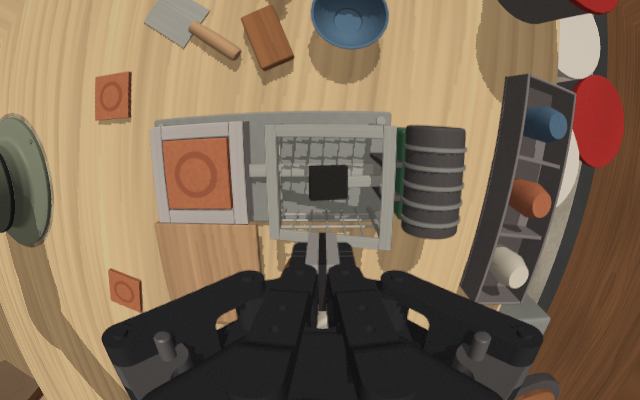

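View pics/side2.png

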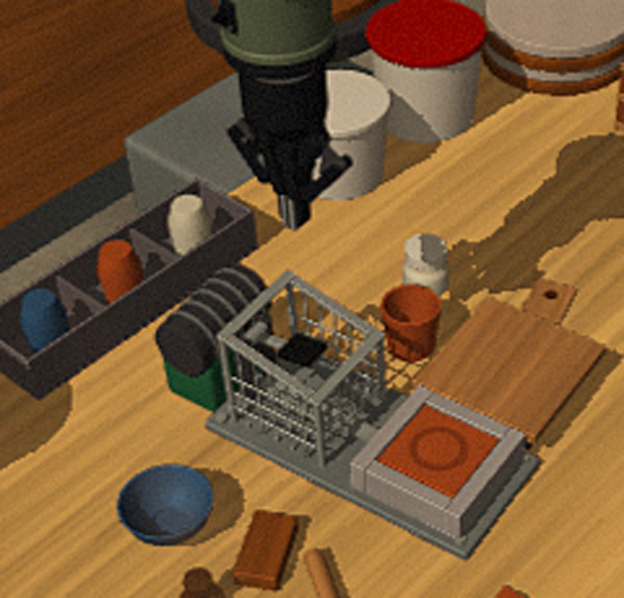

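```bash
python3 - <<'E'
import cv2
a=cv2.imread('pics/w2.png')[100:270,140:420]; cv2.imwrite('pics/w2c.png',cv2.resize(a,None,fx=2.8,fy=2.8,interpolation=2))
E
```

```text
(no output)
```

View pics/w2c.png

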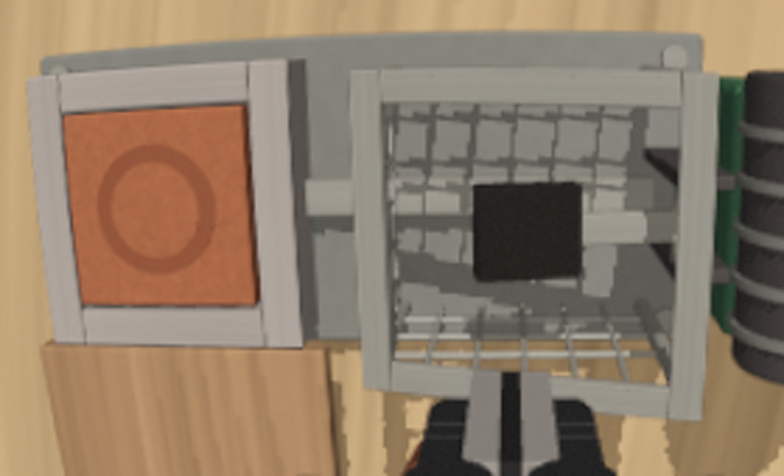

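```bash
cat > fit2.py <<'E'
import fit; from fit import *; import pickle
c=pickle.load(open('w1.pkl','rb'))
def fish(P):
    Rc=R.from_euler('xyz',c['attitude']).as_matrix(); p=(np.asarray(P)-c['origin'])@Rc
    rho=np.hypot(p[:,0],p[:,1]); th=np.arctan2(rho,p[:,2]); k=c['fx']*th/rho
    return np.c_[c['cx']+k*p[:,0],c['cy']+k*p[:,1]]
O=[[(245,106),(258,302),(82,304),(65,115)],[(289,60),(303,346),(55,342),(28,78)],[None]*4,[(686,102),(671,387),(386,362),(381,104)],
 [(718,73),(700,418),(364,387),(350,70)],[(580,184),(582,276),(476,281),(474,186)]]
def G(p):
    x,y,a,wx,px,py=p; ca,sa=np.cos(a),np.sin(a)
    e=[np.array([(wx+u*.062,v*.060,.1245+u*.0166) for u,v in sg]),np.array([(px+u*.02,py+v*.018,.106) for u,v in sg])]
    return world(p)+[np.c_[x+ca*g[:,0]-sa*g[:,1],y+sa*g[:,0]+ca*g[:,1],g[:,2]] for g in e]
def res2(p,full=False,fx=True):
    out=[]
    for gi,(W,o) in enumerate(zip(G(p),O)):
        for q,u in zip(fish(W),o):
            if u is None: continue
            r=q-(np.array(u)/2.8+[140,100]); out.append(r)
            if full: print(gi,r.round(1))
    return np.ravel(out)
p0=[.557,.0825,.132,.083,.083,0]
a=least_squares(res2,p0,loss='soft_l1').x; print('wrist',a.round(4)); res2(a,True)
b=least_squares(lambda p:np.r_[res2(p),res(p)],p0,loss='soft_l1').x; print('all',b.round(4))
E
python3 fit2.py
```

```text
wrist [ 5.616e-01  8.250e-02  1.337e-01  8.360e-02  8.510e-02 -3.000e-04]
0 [ 0.1 -0.5]
0 [0.1 1.3]
0 [0.5 0.2]
0 [-0.3  0.1]
1 [-0.3 -1.5]
1 [0.5 0.7]
1 [-0.1  0.4]
1 [-0.8 -0.9]
3 [-1.4  1.6]
3 [-0.2  0.3]
3 [ 1.6 -0.1]
3 [-0.2 -0.9]
4 [ 1.3 -0.9]
4 [1.2 1.5]
4 [-0.7  0.3]
4 [-0.9 -0.7]
5 [ 1.5 -0.2]
5 [0.3 1.6]
5 [-0.8  0. ]
5 [-0.6 -0.8]
all [ 5.602e-01  8.230e-02  1.313e-01  8.450e-02  8.650e-02 -1.000e-04]
```

```bash
sed -i 's/^PX,PY.*/PX,PY,PA,WX=.560,.0825,.1325,.084/' h.py; python3 - <<'E'
from h import *; import pickle
c=pickle.load(open('w1.pkl','rb')); s=sensors.observe(); M=R.from_euler('xyz',s['tool_rot']).as_matrix()
Rc=R.from_euler('xyz',c['attitude']).as_matrix(); o=(c['origin']-s['position'])@M; print('cam in tool',o.round(4))
for u in [(307,235),(337,235),(322,233),(290,262),(292,245),(262,275),(240,275),(105,325),(110,355),(165,375),(543,325),(400,275)]:
    d=np.array(u)-[c['cx'],c['cy']]; r=np.hypot(*d); t=r/c['fx']; v=np.r_[d/r*np.sin(t),np.cos(t)]@Rc.T@M
    for z in(0,-.013): print(u,z,((o+v*(z-o[2])/v[2])*1000).round(0)[:2],end=' ')
    print()
st()
E
```

```text
cam in tool [-0.1722  0.0002 -0.0674]
(307, 235) 0 [-5. -8.] (307, 235) -0.013 [-38.  -7.] 
(337, 235) 0 [-5.  9.] (337, 235) -0.013 [-37.   7.] 
(322, 233) 0 [-2.  0.] (322, 233) -0.013 [-35.   0.] 
(290, 262) 0 [-40. -15.] (290, 262) -0.013 [-66. -12.] 
(292, 245) 0 [-20. -16.] (292, 245) -0.013 [-49. -13.] 
(262, 275) 0 [-54. -26.] (262, 275) -0.013 [-76. -21.] 
(240, 275) 0 [-54. -36.] (240, 275) -0.013 [-77. -29.] 
(105, 325) 0 [-101.  -78.] (105, 325) -0.013 [-115.  -63.] 
(110, 355) 0 [-115.  -67.] (110, 355) -0.013 [-126.  -54.] 
(165, 375) 0 [-117.  -44.] (165, 375) -0.013 [-128.  -36.] 
(543, 325) 0 [-101.   81.] (543, 325) -0.013 [-114.   66.] 
(400, 275) 0 [-54.  35.] (400, 275) -0.013 [-77.  28.] 
clk 2.27 pos [0.6393 0.0923 0.2396] local [ 0.0799 -0.0008  0.2396] F [ 0.1 -0.6 -0.4] w -0.0003
[[-0.001  0.992  0.125]
 [ 0.001  0.125 -0.992]
 [-1.    -0.001 -0.001]]
```

```bash
python3 -c "
from h import *
go(w(.083,0,.12))"
```

```text
d(cm) [11.96  0.32 -0.07]
twist opts [-0.007, 3.135] q7 -0.33006574678055134 clock 2.2667
```

arm_command(
  commands=[
    {"dx": 0.5,"dy": 0.2,"dz": 0.0,"twist": -0.01},
    {"dx": 2.0,"dy": 0.3,"dz": -0.1,"twist": -0.01},
    {"dx": 4.0,"dy": 0.3,"dz": -0.1,"twist": -0.01},
    {"dx": 6.0,"dy": 0.3,"dz": -0.1,"twist": -0.01},
    {"dx": 8.0,"dy": 0.3,"dz": -0.1,"twist": -0.01},
    {"dx": 10.0,"dy": 0.3,"dz": -0.1,"twist": -0.01},
    {"dx": 11.5,"dy": 0.3,"dz": -0.1,"twist": -0.01},
    {"dx": 12.0,"dy": 0.3,"dz": -0.1,"twist": -0.01},
    {"dx": 12.0,"dy": 0.3,"dz": -0.1,"twist": -0.01},
  ],
)

```text
clock: 3.02
position: [0.6414, 0.0922, 0.1186]
tool_rot: [-1.696, 1.568, -3.132]
force: [0.5, -0.0, -0.1]
grip_width: -0.0
```

```bash
cat > look.py <<'E'
import sys; from h import *; import cv2
t=sys.argv[1]; st()
cv2.imwrite(f'pics/w{t}.png',imaging.grab_frame('wrist')[:,:,::-1])
cv2.imwrite(f'pics/s{t}.png',cv2.resize(imaging.grab_frame('side')[100:280,200:400,::-1],None,fx=3.3,fy=3.3,interpolation=2))
E
python3 look.py 3
```

```text
clk 3.02 pos [0.6414 0.0922 0.1186] local [ 0.0819 -0.0012  0.1186] F [ 0.5 -0.  -0.1] w -0.0
[[-0.003  0.991  0.134]
 [-0.     0.134 -0.991]
 [-1.    -0.003 -0.   ]]
```

View pics/w3.png

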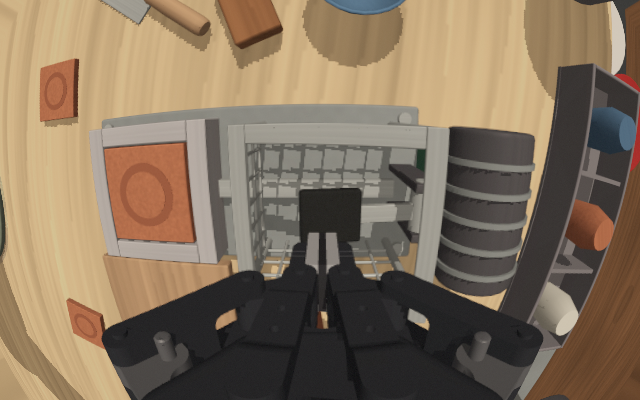

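View pics/s3.png

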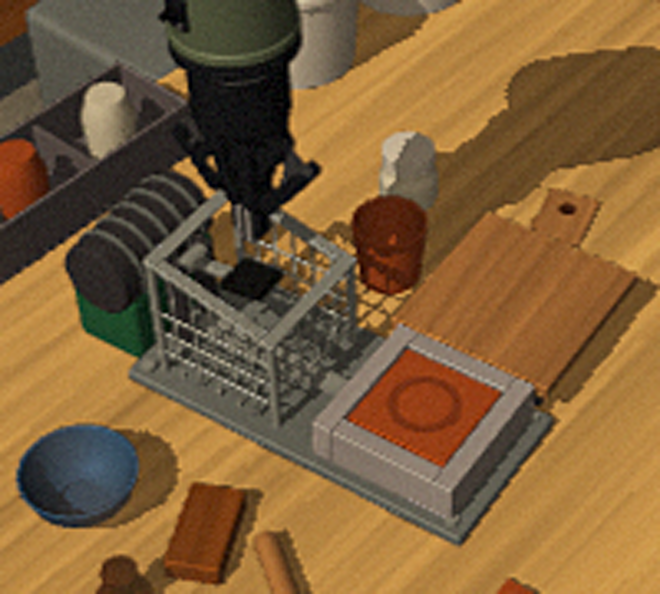

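```bash
python3 - <<'E'
from h import *
s=sensors.observe(); M=R.from_euler('xyz',s['tool_rot']).as_matrix(); c=imaging.camera_info('wrist'); Rc=R.from_euler('xyz',c['attitude']).as_matrix()
P=[s['position']+M@np.array(t) for t in [(0,0,0),(.008,0,0),(.008,0,.011),(.008,0,-.011),(-.02,0,0),(-.04,0,0)]]+[w(.0855,0,.106)]
p=(np.array(P)-c['origin'])@Rc; rho=np.hypot(p[:,0],p[:,1]); k=c['fx']*np.arctan2(rho,p[:,2])/rho
print(np.c_[c['cx']+k*p[:,0],c['cy']+k*p[:,1]].round(0)); print(((proj('side',P)-[200,100])*3.3).round(0)); st()
E
```

```text
[[323. 227.]
 [323. 222.]
 [323. 239.]
 [323. 205.]
 [323. 240.]
 [323. 256.]
 [327. 218.]]
[[251. 261.]
 [251. 268.]
 [259. 260.]
 [243. 276.]
 [249. 243.]
 [247. 225.]
 [249. 273.]]
clk 3.12 pos [0.6424 0.0931 0.1204] local [ 0.0831 -0.0004  0.1204] F [ 0.6  0.4 -0.2] w 0.0002
[[-0.     0.991  0.135]
 [ 0.001  0.135 -0.991]
 [-1.    -0.    -0.001]]
```

```bash
python3 - <<'E'
import cv2; from h import *
a=cv2.imread('pics/w3.png')[170:300,250:410]; b=imaging.grab_frame('side')[150:210,235:315,::-1]
cv2.imwrite('pics/c3.png',cv2.resize(a,None,fx=4.6,fy=4.6,interpolation=2)); cv2.imwrite('pics/d3.png',cv2.resize(b,None,fx=9,fy=9,interpolation=2))
E
```

```text
(no output)
```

View pics/c3.png

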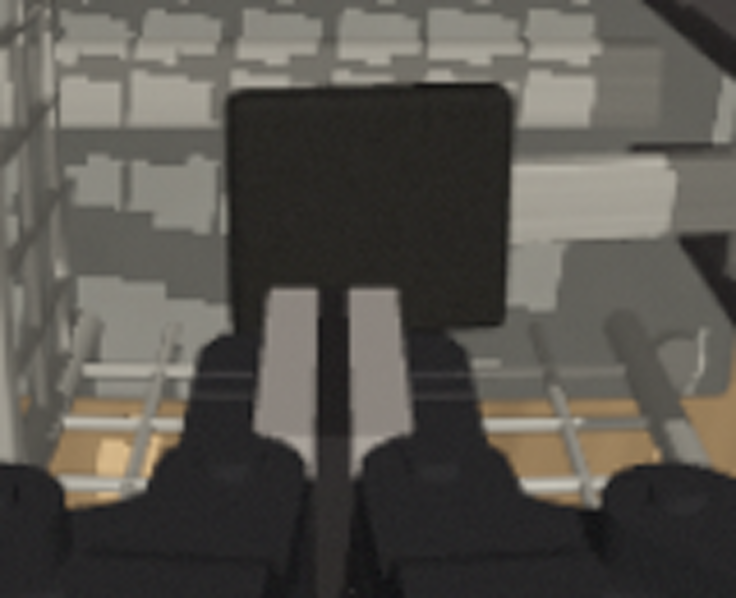

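View pics/d3.png

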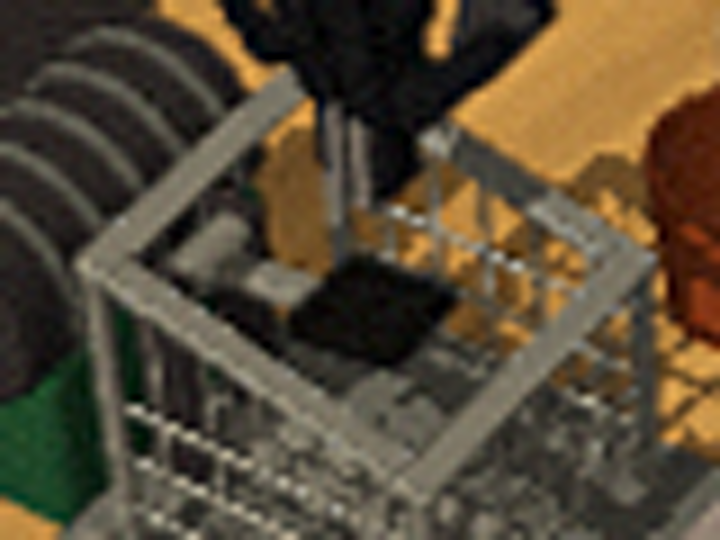

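```bash
cat >> h.py <<'E'
def ray(n,u,c=None):
    c=c or imaging.camera_info(n); d=np.array(u)-[c['cx'],c['cy']]
    if n=='wrist':
        r=np.hypot(*d); t=r/c['fx']; v=np.r_[d/r*np.sin(t),np.cos(t)]
    else: v=np.r_[d/c['fx'],1]
    v=R.from_euler('xyz',c['attitude']).as_matrix()@v
    return c['origin'],v/np.linalg.norm(v)
def tri(rs):
    A=sum(np.eye(3)-np.outer(v,v) for o,v in rs); b=sum((np.eye(3)-np.outer(v,v))@o for o,v in rs)
    P=np.linalg.solve(A,b); print('P',P.round(4),'gaps mm',[round(1000*float(np.linalg.norm(np.cross(P-o,v))),1) for o,v in rs]); return P
E
python3 - <<'E'
from h import *
s=sensors.observe(); M=R.from_euler('xyz',s['tool_rot']).as_matrix()
P=tri([ray('wrist',(322.4,232.6)),ray('side',(274.1,172.8))]); print(((P-s['position'])@M*1000).round(1))
P=tri([ray('wrist',(331,215)),ray('side',(235+373/9,150+310/9))]); print('pad',local(P))
E
```

```text
P [0.6409 0.0998 0.1488] gaps mm [0.8, 0.8]
[-28.   -0.8  -6.7]
P [0.6472 0.0912 0.0951] gaps mm [2.0, 2.0]
pad [ 0.0876204  -0.00292851  0.09512698]
```

```bash
python3 - <<'E'
import cv2
a=cv2.imread('pics/w1.png')[170:300,250:410]
cv2.imwrite('pics/c1.png',cv2.resize(a,None,fx=4.6,fy=4.6,interpolation=2))
a=cv2.imread('pics/side2.png')[60:260,180:400]
cv2.imwrite('pics/d2.png',cv2.resize(a,None,fx=3,fy=3,interpolation=2))
E
```

```text
(no output)
```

View pics/c1.png

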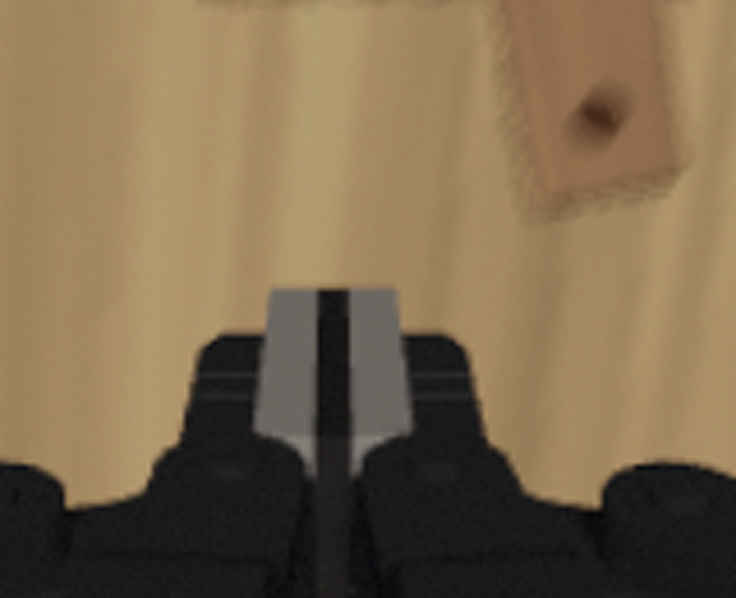

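View pics/d2.png

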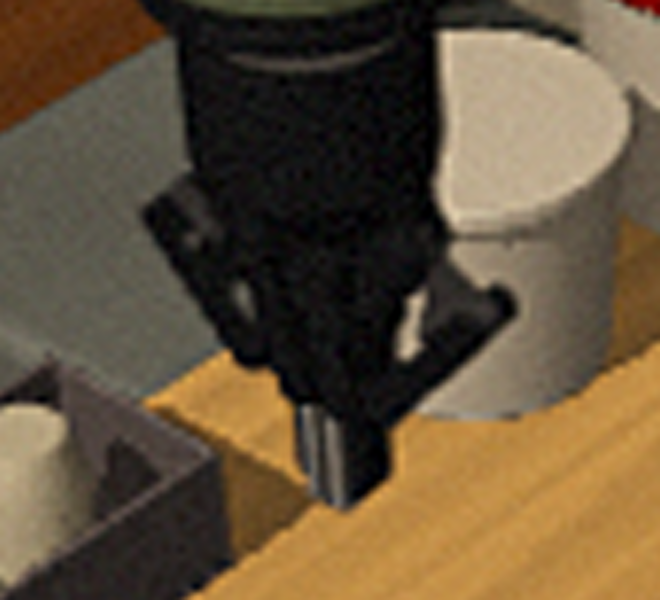

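```bash
python3 - <<'E'
from h import *; import pickle
p=np.array([.6394,.0928,.2395]); M=np.array([[0,.992,.126],[0,.126,-.992],[-1,0,0]])
for t in [(.008,0,0),(.008,0,-.011),(-.03,0,-.011)]: print(t,proj('side',[p+M@np.array(t)]).round(1))
c=pickle.load(open('w1.pkl','rb'))
P=tri([ray('wrist',(322,232.6),c),ray('side',(272.2,137.8))]); print(((P-p)@M*1000).round(1))
st()
E
```

```text
(0.008, 0, 0) [[273.9 147.6]]
(0.008, 0, -0.011) [[271.3 150. ]]
(-0.03, 0, -0.011) [[270.1 138.1]]
P [0.6373 0.1003 0.2674] gaps mm [2.4, 2.4]
[-27.9  -1.1  -7.7]
clk 3.17 pos [0.6426 0.0933 0.1208] local [ 0.0833 -0.0002  0.1208] F [-0.   0.6  0.4] w -0.0003
[[ 0.     0.991  0.135]
 [ 0.001  0.135 -0.991]
 [-1.     0.    -0.001]]
```

The two views triangulate the visible fingertips at about 28 mm behind the TCP, while the data says 8 mm ahead. The pads' stated size doesn't explain that, so I'll go down slowly on force. I'll also shift a few mm towards the near side to clear the far bar.

arm_command(
  commands=[
    {"dx": 0.0,"dy": -0.3,"dz": 0.0,"twist": 0.0},
    {"dx": 0.0,"dy": -0.6,"dz": 0.0,"twist": 0.0},
    {"dx": 0.3,"dy": -0.6,"dz": 0.0,"twist": 0.0},
    {"dx": 0.6,"dy": -0.6,"dz": 0.0,"twist": 0.0},
    {"dx": 0.9,"dy": -0.6,"dz": 0.0,"twist": 0.0},
    {"dx": 1.2,"dy": -0.6,"dz": 0.0,"twist": 0.0},
    {"dx": 1.2,"dy": -0.6,"dz": 0.0,"twist": 0.0},
  ],
)

```text
clock: 3.75
position: [0.6363, 0.0925, 0.1079]
tool_rot: [-2.416, 1.57, 2.431]
force: [0.2, 0.3, -0.7]
grip_width: 0.0002
```

```bash
python3 look.py 4
```

```text
clk 3.75 pos [0.6363 0.0925 0.1079] local [ 0.077  -0.0002  0.1079] F [ 0.2  0.3 -0.7] w 0.0002
[[-0.001  0.991  0.135]
 [ 0.001  0.135 -0.991]
 [-1.    -0.001 -0.001]]
```

View pics/w4.png

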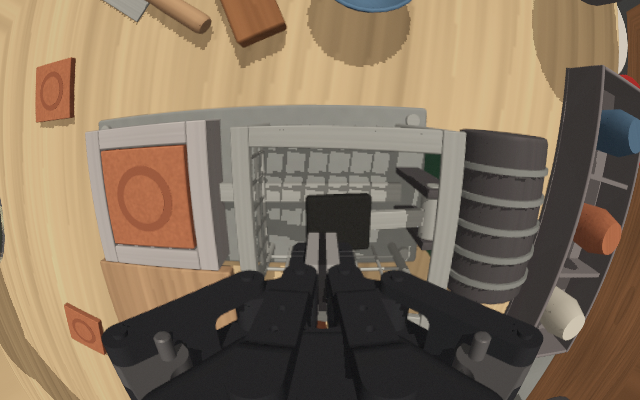

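View pics/s4.png

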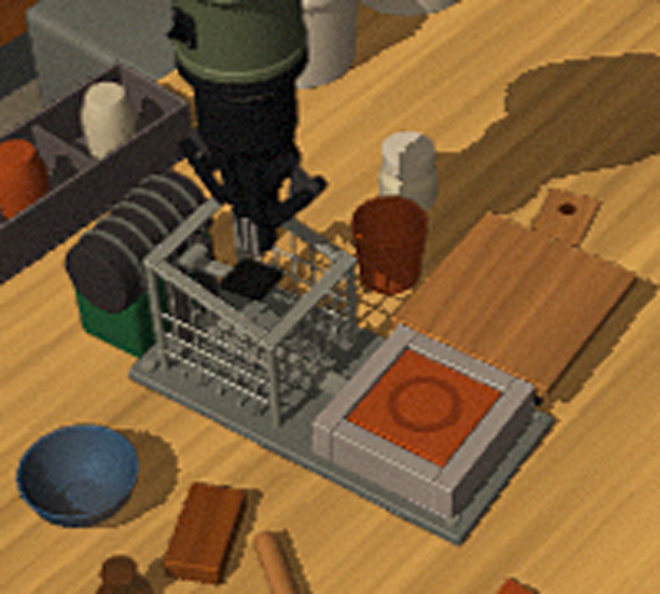

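No contact with the TCP at 108 mm, where the stated tip would already be at 100 mm, below the pad's 106 mm. The images were right, so I'll take the tip as about 28 mm behind the TCP and keep descending.

arm_command(
  commands=[
    {"dx": 0.4,"dy": 0.0,"dz": 0.0,"twist": 0.0},
    {"dx": 0.8,"dy": 0.0,"dz": 0.0,"twist": 0.0},
    {"dx": 1.2,"dy": 0.0,"dz": 0.0,"twist": 0.0},
    {"dx": 1.6,"dy": 0.0,"dz": 0.0,"twist": 0.0},
    {"dx": 2.0,"dy": 0.0,"dz": 0.0,"twist": 0.0},
    {"dx": 2.3,"dy": 0.0,"dz": 0.0,"twist": 0.0},
    {"dx": 2.3,"dy": 0.0,"dz": 0.0,"twist": 0.0},
  ],
)

```text
clock: 4.43
position: [0.6362, 0.0926, 0.0847]
tool_rot: [-2.259, 1.569, 2.589]
force: [-0.3, 0.3, 0.4]
grip_width: -0.0002
```

```bash
python3 look.py 5
```

```text
clk 4.43 pos [0.6362 0.0926 0.0847] local [ 0.0768 -0.0001  0.0847] F [-0.3  0.3  0.4] w -0.0002
[[-0.001  0.991  0.135]
 [ 0.001  0.135 -0.991]
 [-1.    -0.001 -0.001]]
```

View pics/w5.png

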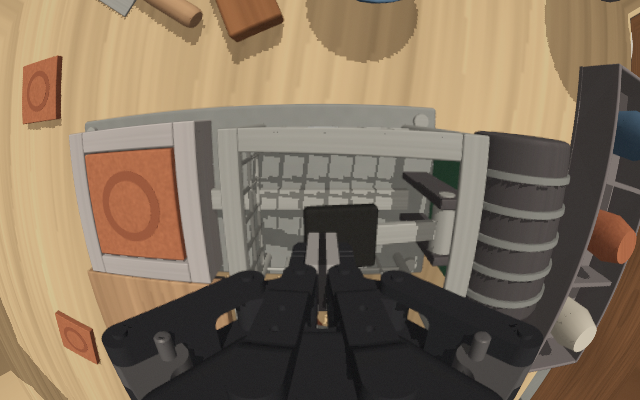

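View pics/s5.png

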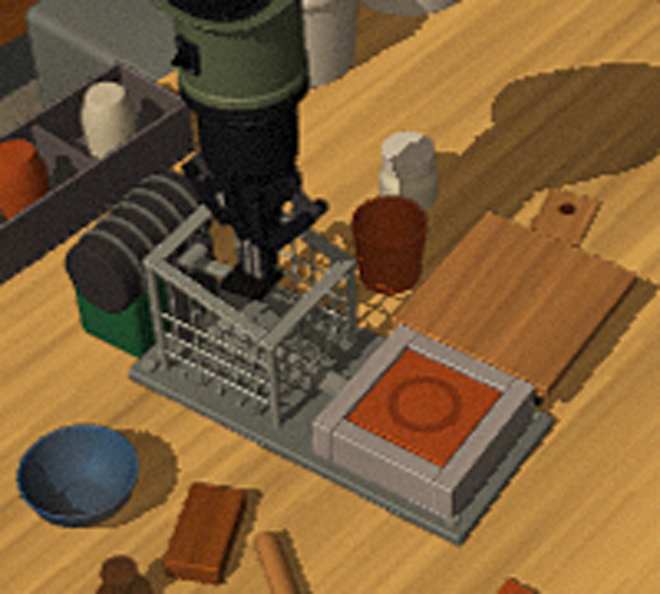

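arm_command(
  commands=[
    {"dx": 0.2,"dy": 0.0,"dz": 0.0,"twist": 0.0},
    {"dx": 0.4,"dy": 0.0,"dz": 0.0,"twist": 0.0},
    {"dx": 0.6,"dy": 0.0,"dz": 0.0,"twist": 0.0},
    {"dx": 0.8,"dy": 0.0,"dz": 0.0,"twist": 0.0},
    {"dx": 1.0,"dy": 0.0,"dz": 0.0,"twist": 0.0},
    {"dx": 1.2,"dy": 0.0,"dz": 0.0,"twist": 0.0},
  ],
)

```text
clock: 5.03
position: [0.6364, 0.0927, 0.0736]
tool_rot: [-2.611, 1.57, 2.236]
force: [-5.7, -1.7, 9.5]
grip_width: -0.0
```

```bash
python3 -c "
from h import *
st()"
```

```text
clk 5.03 pos [0.6364 0.0927 0.0736] local [ 0.0771 -0.      0.0736] F [-5.7 -1.7  9.5] w -0.0
[[-0.001  0.991  0.135]
 [ 0.001  0.135 -0.991]
 [-1.    -0.    -0.001]]
```

Contact: 9.5 N, which fits the lever's friction. Pressing on.

arm_command(
  commands=[
    {"dx": 0.2,"dy": 0.0,"dz": 0.0,"twist": 0.0},
    {"dx": 0.4,"dy": 0.0,"dz": 0.0,"twist": 0.0},
    {"dx": 0.6,"dy": 0.0,"dz": 0.0,"twist": 0.0},
    {"dx": 0.8,"dy": 0.0,"dz": 0.0,"twist": 0.0},
    {"dx": 1.0,"dy": 0.0,"dz": 0.0,"twist": 0.0},
  ],
)

```text
clock: 5.45
position: [0.6359, 0.0926, 0.0638]
tool_rot: [-1.947, 1.569, 2.9]
force: [-7.0, -1.1, 9.9]
grip_width: -0.0002
```

```bash
python3 look.py 6
```

```text
clk 5.45 pos [0.6359 0.0926 0.0638] local [0.0765 0.     0.0638] F [-7.  -1.1  9.9] w -0.0002
[[-0.001  0.991  0.135]
 [ 0.     0.135 -0.991]
 [-1.    -0.001 -0.001]]
```

View pics/w6.png

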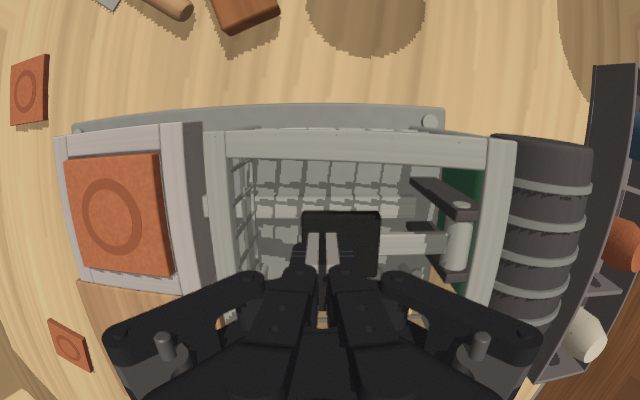

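View pics/s6.png

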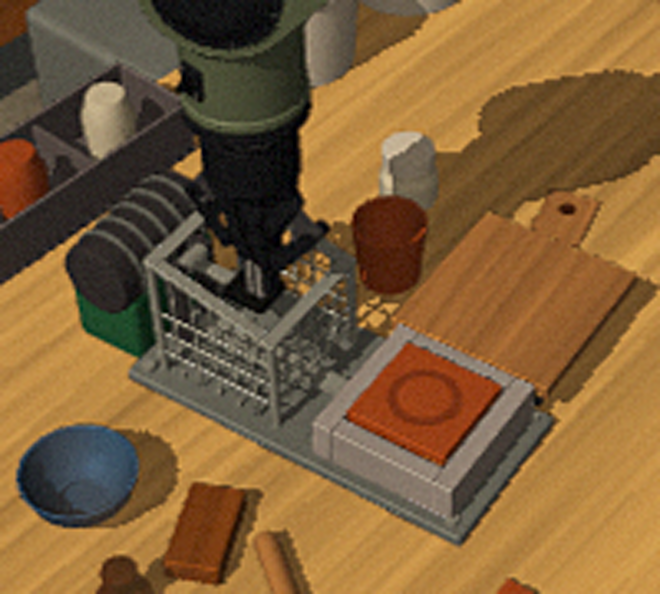

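arm_command(
  commands=[
    {"dx": 0.2,"dy": 0.0,"dz": 0.0,"twist": 0.0},
    {"dx": 0.4,"dy": 0.0,"dz": 0.0,"twist": 0.0},
    {"dx": 0.5,"dy": 0.0,"dz": 0.0,"twist": 0.0},
  ],
)

```text
clock: 5.8
position: [0.6359, 0.0926, 0.0588]
tool_rot: [-1.887, 1.569, 2.96]
force: [-4.4, -0.4, 10.0]
grip_width: -0.0001
```

arm_command(
  commands=[
    {"dx": 0.1,"dy": 0.0,"dz": 0.0,"twist": 0.0},
    {"dx": 0.2,"dy": 0.0,"dz": 0.0,"twist": 0.0},
    {"dx": 0.2,"dy": 0.0,"dz": 0.0,"twist": 0.0},
  ],
)

```text
clock: 6.05
position: [0.6359, 0.0926, 0.0571]
tool_rot: [-1.784, 1.57, 3.064]
force: [-3.5, -1.0, 7.1]
grip_width: 0.0
```

arm_command(
  commands=[
    {"dx": 0.1,"dy": 0.0,"dz": 0.0,"twist": 0.0},
    {"dx": 0.2,"dy": 0.0,"dz": 0.0,"twist": 0.0},
    {"dx": 0.2,"dy": 0.0,"dz": 0.0,"twist": 0.0},
  ],
)

```text
clock: 6.3
position: [0.6359, 0.0926, 0.0554]
tool_rot: [-1.651, 1.57, -3.086]
force: [-3.7, -0.7, 8.1]
grip_width: -0.0002
```

arm_command(
  commands=[
    {"dx": 0.1,"dy": 0.0,"dz": 0.0,"twist": 0.0},
    {"dx": 0.2,"dy": 0.0,"dz": 0.0,"twist": 0.0},
    {"dx": 0.2,"dy": 0.0,"dz": 0.0,"twist": 0.0},
  ],
)

```text
clock: 6.55
position: [0.6361, 0.0927, 0.0541]
tool_rot: [-1.233, 1.57, -2.669]
force: [-4.7, -1.0, 12.9]
grip_width: -0.0004
```

```bash
python3 look.py 7
```

```text
clk 6.55 pos [0.6361 0.0927 0.0541] local [0.0768 0.     0.0541] F [-4.7 -1.  12.9] w -0.0004
[[-0.     0.991  0.135]
 [-0.     0.135 -0.991]
 [-1.    -0.     0.   ]]
```

View pics/w7.png

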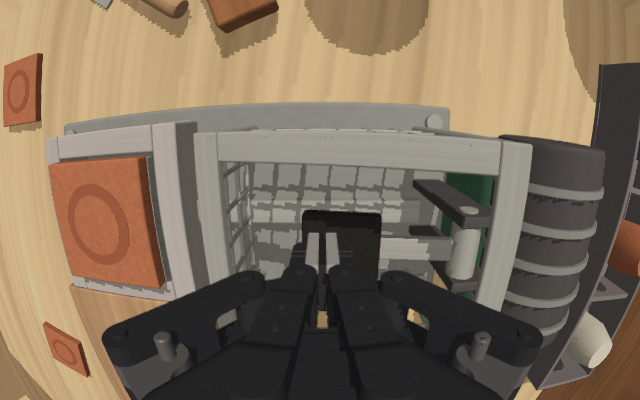

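View pics/s7.png

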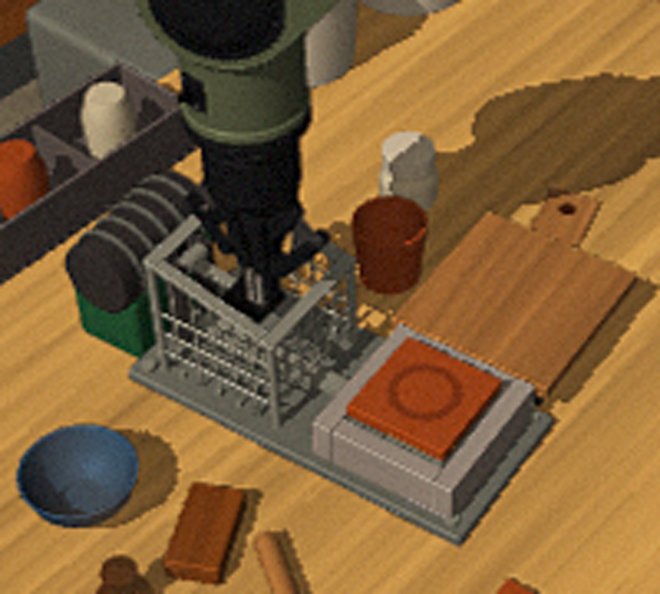

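arm_command(
  commands=[
    {"dx": 0.1,"dy": 0.0,"dz": 0.0,"twist": 0.0},
    {"dx": 0.2,"dy": 0.0,"dz": 0.0,"twist": 0.0},
    {"dx": 0.2,"dy": 0.0,"dz": 0.0,"twist": 0.0},
  ],
)

```text
clock: 6.9
position: [0.6364, 0.0927, 0.0537]
tool_rot: [0.567, 1.57, -0.869]
force: [-10.3, -3.2, 25.8]
grip_width: -0.0002
```

arm_command(
  commands=[
    {"dx": 0.15,"dy": 0.0,"dz": 0.0,"twist": 0.0},
    {"dx": 0.2,"dy": 0.0,"dz": 0.0,"twist": 0.0},
    {"dx": 0.2,"dy": 0.0,"dz": 0.0,"twist": 0.0},
  ],
)

```text
clock: 7.15
position: [0.6365, 0.0927, 0.0535]
tool_rot: [0.698, 1.569, -0.738]
force: [-12.9, -2.5, 33.0]
grip_width: -0.0003
```

The lever is on its hard stop: the force rose to 33 N while the tool moved only 0.2 mm. The tip is therefore about 33 mm behind the TCP. Now straight up and out.

arm_command(
  commands=[
    {"dx": -0.5,"dy": 0.0,"dz": 0.0,"twist": 0.0},
    {"dx": -1.5,"dy": 0.0,"dz": 0.0,"twist": 0.0},
    {"dx": -3.5,"dy": 0.0,"dz": 0.0,"twist": 0.0},
    {"dx": -5.5,"dy": 0.0,"dz": 0.0,"twist": 0.0},
    {"dx": -8.0,"dy": 0.0,"dz": 0.0,"twist": 0.0},
    {"dx": -10.5,"dy": 0.0,"dz": 0.0,"twist": 0.0},
    {"dx": -12.0,"dy": 0.0,"dz": 0.0,"twist": 0.0},
    {"dx": -12.0,"dy": 0.0,"dz": 0.0,"twist": 0.0},
  ],
)

```text
clock: 7.82
position: [0.6379, 0.0933, 0.1774]
tool_rot: [1.408, 1.565, -0.028]
force: [0.6, 0.3, -0.1]
grip_width: 0.0002
```

```bash
python3 look.py 8; python3 -c "
from h import *
go(w(-.081,.09,.17))"
```

```text
clk 7.82 pos [0.6379 0.0933 0.1774] local [0.0787 0.0004 0.1774] F [ 0.6  0.3 -0.1] w 0.0002
[[ 0.006  0.991  0.134]
 [-0.     0.134 -0.991]
 [-1.     0.006  0.001]]
d(cm) [  0.36 -15.8   -9.03]
twist opts [0.002, -3.139] q7 -0.3581092431639806 clock 7.9167
```

View pics/w8.png

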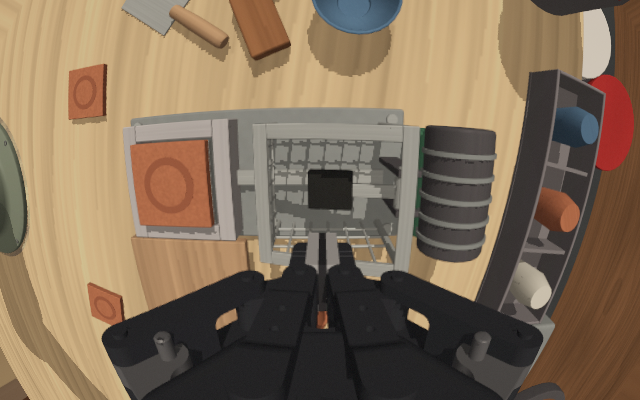

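View pics/s8.png

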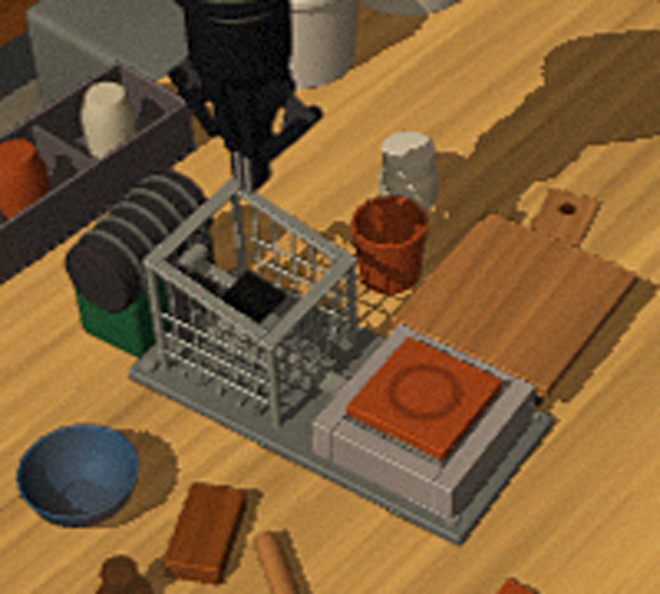

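The tool is clear of the guard; the pad is down, and the tile stands proud of the mould at (172,183) in the wrist view. Next I move above the tile's left side.

arm_command(
  commands=[
    {"dx": 0.0,"dy": -1.5,"dz": -0.9,"twist": 0.0},
    {"dx": 0.0,"dy": -4.0,"dz": -2.3,"twist": 0.0},
    {"dx": 0.0,"dy": -7.0,"dz": -4.0,"twist": 0.0},
    {"dx": 0.0,"dy": -10.0,"dz": -5.7,"twist": 0.0},
    {"dx": 0.0,"dy": -13.0,"dz": -7.4,"twist": 0.0},
    {"dx": 0.1,"dy": -15.0,"dz": -8.6,"twist": 0.0},
    {"dx": 0.1,"dy": -15.8,"dz": -9.0,"twist": 0.0},
    {"dx": 0.1,"dy": -15.8,"dz": -9.0,"twist": 0.0},
  ],
)

```text
clock: 8.58
position: [0.4662, 0.1612, 0.1722]
tool_rot: [0.527, 1.569, -0.908]
force: [0.5, -0.3, 0.5]
grip_width: -0.0001
```

```bash
python3 look.py 9; python3 -c "
from h import *
go(w(-.081,.09,.035))"
```

```text
clk 8.58 pos [0.4662 0.1612 0.1722] local [-0.0826  0.0904  0.1722] F [ 0.5 -0.3  0.5] w -0.0001
[[ 0.001  0.991  0.136]
 [-0.002  0.136 -0.991]
 [-1.     0.001  0.002]]
d(cm) [13.73 -0.09 -0.1 ]
twist opts [0.002, -3.14] q7 -0.5766310093652192 clock 8.6833
```

View pics/w9.png

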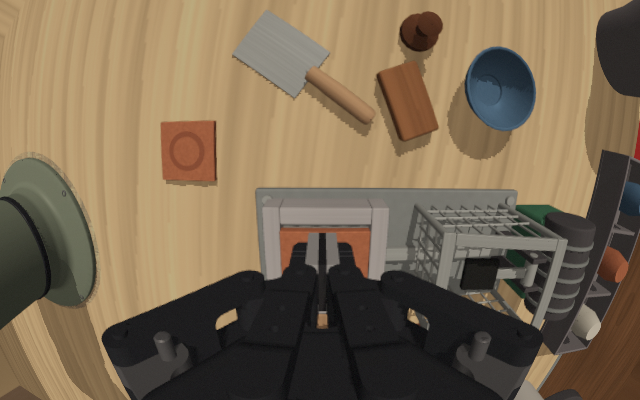

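arm_command(
  commands=[
    {"dx": 1.0,"dy": 0.0,"dz": -0.1,"twist": 0.0},
    {"dx": 3.0,"dy": 0.0,"dz": -0.1,"twist": 0.0},
    {"dx": 5.5,"dy": 0.0,"dz": -0.1,"twist": 0.0},
    {"dx": 8.0,"dy": 0.0,"dz": -0.1,"twist": 0.0},
    {"dx": 10.5,"dy": 0.0,"dz": -0.1,"twist": 0.0},
    {"dx": 12.5,"dy": 0.0,"dz": -0.1,"twist": 0.0},
    {"dx": 13.5,"dy": 0.0,"dz": -0.1,"twist": 0.0},
    {"dx": 13.5,"dy": 0.0,"dz": -0.1,"twist": 0.0},
  ],
)

```text
clock: 9.35
position: [0.4679, 0.1605, 0.0348]
tool_rot: [-0.64, 1.568, -2.077]
force: [-0.1, -0.0, -0.6]
grip_width: 0.0003
```

```bash
python3 look.py 10; python3 -c "
from h import *
st();go(w(-.081,.08,.025));go(w(-.081,-.09,.025))"
```

```text
clk 9.35 pos [0.4679 0.1605 0.0348] local [-0.081   0.0894  0.0348] F [-0.1 -0.  -0.6] w 0.0003
[[-0.001  0.991  0.134]
 [-0.002  0.134 -0.991]
 [-1.    -0.002  0.002]]
clk 9.45 pos [0.469  0.1612 0.0373] local [-0.0798  0.09    0.0373] F [ 0.2 -0.1  0.5] w -0.0004
[[ 0.002  0.991  0.134]
 [-0.001  0.134 -0.991]
 [-1.     0.002  0.001]]
d(cm) [ 1.23 -0.12  1.  ]
twist opts [0.002, -3.14] q7 -0.7391956730531767 clock 9.45
d(cm) [ 1.26 -0.15 18.  ]
twist opts [0.002, -3.14] q7 -0.7391956730531767 clock 9.45
```

View pics/w10.png

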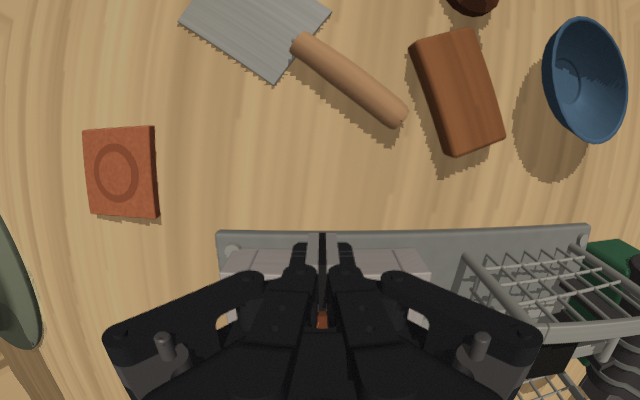

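View pics/s10.png

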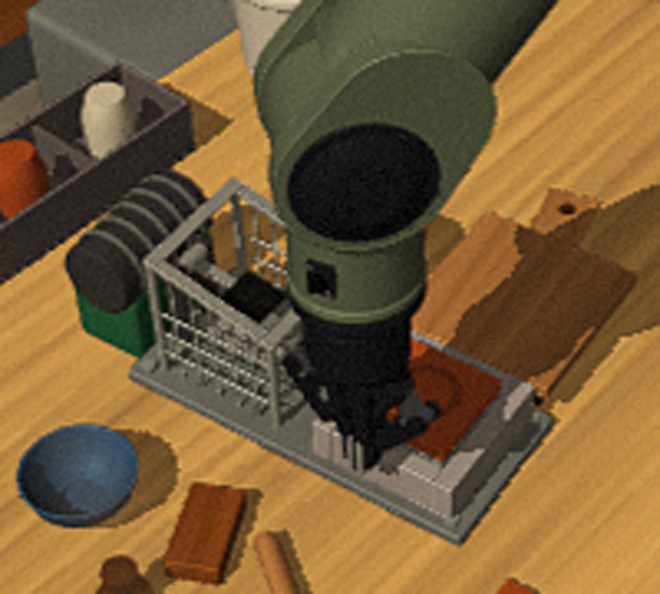

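```bash
python3 - <<'E'
import cv2; from h import *
b=imaging.grab_frame('side')[200:260,280:360,::-1]
cv2.imwrite('pics/d10.png',cv2.resize(b,None,fx=9,fy=9,interpolation=2))
s=sensors.observe(); M=R.from_euler('xyz',s['tool_rot']).as_matrix()
for x in(-.028,-.033): print((proj('side',[s['position']+M@np.array([x,y,-.011]) for y in(-.009,.009)])-[280,200])*9)
st()
E
```

```text
[[259.43539356 400.84457536]
 [205.59084786 373.46126903]]
[[259.07402557 389.45263932]
 [205.08126513 362.05431017]]
clk 9.50 pos [0.4693 0.1613 0.0379] local [-0.0795  0.0901  0.0379] F [0.3 0.2 0.6] w 0.0002
[[ 0.003  0.991  0.134]
 [-0.001  0.134 -0.991]
 [-1.     0.003  0.001]]
```

View pics/d10.png

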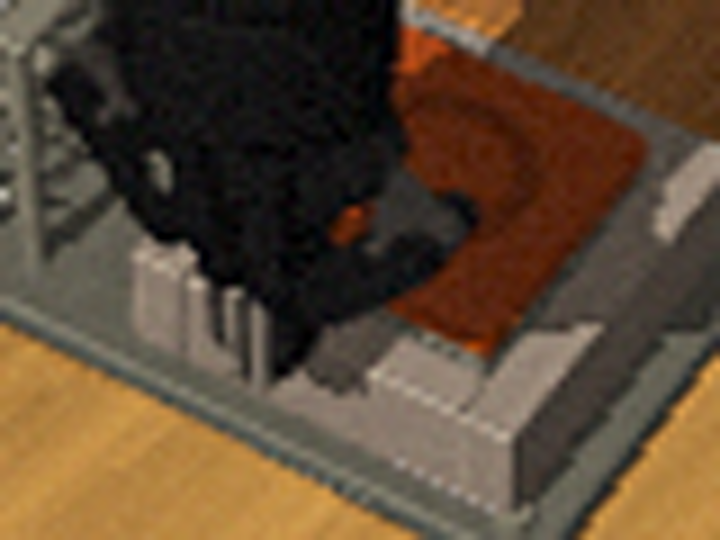

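The strips' lower end at (262,388) in the crop matches the 33 mm prediction of (259,389). Now lower to a tip height of about 57 mm.

arm_command(
  commands=[
    {"dx": 0.4,"dy": -0.1,"dz": 0.2,"twist": 0.0},
    {"dx": 0.8,"dy": -0.2,"dz": 0.5,"twist": 0.0},
    {"dx": 1.2,"dy": -0.3,"dz": 0.5,"twist": 0.0},
    {"dx": 1.3,"dy": -0.3,"dz": 0.5,"twist": 0.0},
    {"dx": 1.3,"dy": -0.3,"dz": 0.5,"twist": 0.0},
    {"dx": 1.3,"dy": -0.3,"dz": 0.5,"twist": 0.0},
    {"dx": 1.3,"dy": -0.3,"dz": 0.5,"twist": 0.0},
  ],
)

```text
clock: 10.08
position: [0.4672, 0.1561, 0.0251]
tool_rot: [1.175, 1.568, -0.261]
force: [0.1, 0.3, -0.1]
grip_width: -0.0003
```

```bash
python3 -c "
from h import *
st();go(w(-.083,.055,.025));go(w(-.083,-.09,.025))"
```

```text
clk 10.08 pos [0.4672 0.1561 0.0251] local [-0.0823  0.0852  0.0251] F [ 0.1  0.3 -0.1] w -0.0003
[[ 0.003  0.991  0.134]
 [-0.001  0.134 -0.991]
 [-1.     0.003  0.001]]
d(cm) [ 0.01 -0.07  3.02]
twist opts [0.002, -3.14] q7 -0.7502976571534443 clock 10.0833
d(cm) [ 0.03 -0.1  17.52]
twist opts [0.002, -3.14] q7 -0.7502976571534443 clock 10.0833
```

arm_command(
  commands=[
    {"dx": 0.0,"dy": -0.1,"dz": 0.4,"twist": 0.0},
    {"dx": 0.0,"dy": -0.1,"dz": 0.9,"twist": 0.0},
    {"dx": 0.0,"dy": -0.1,"dz": 1.4,"twist": 0.0},
    {"dx": 0.0,"dy": -0.1,"dz": 1.9,"twist": 0.0},
    {"dx": 0.0,"dy": -0.1,"dz": 2.3,"twist": 0.0},
    {"dx": 0.0,"dy": -0.1,"dz": 2.6,"twist": 0.0},
    {"dx": 0.0,"dy": -0.1,"dz": 2.9,"twist": 0.0},
    {"dx": 0.0,"dy": -0.1,"dz": 3.2,"twist": 0.0},
    {"dx": 0.0,"dy": -0.1,"dz": 3.5,"twist": 0.0},
    {"dx": 0.0,"dy": -0.1,"dz": 3.8,"twist": 0.0},
    {"dx": 0.0,"dy": -0.1,"dz": 4.1,"twist": 0.0},
    {"dx": 0.0,"dy": -0.1,"dz": 4.4,"twist": 0.0},
  ],
)

```text
clock: 11.08
position: [0.4721, 0.1121, 0.0251]
tool_rot: [1.19, 1.568, -0.247]
force: [0.0, 1.2, 0.2]
grip_width: -0.0002
```

```bash
python3 look.py 11
```

```text
clk 11.08 pos [0.4721 0.1121 0.0251] local [-0.0832  0.0409  0.0251] F [0.  1.2 0.2] w -0.0002
[[ 0.003  0.991  0.134]
 [-0.001  0.134 -0.991]
 [-1.     0.003  0.001]]
```

View pics/s11.png

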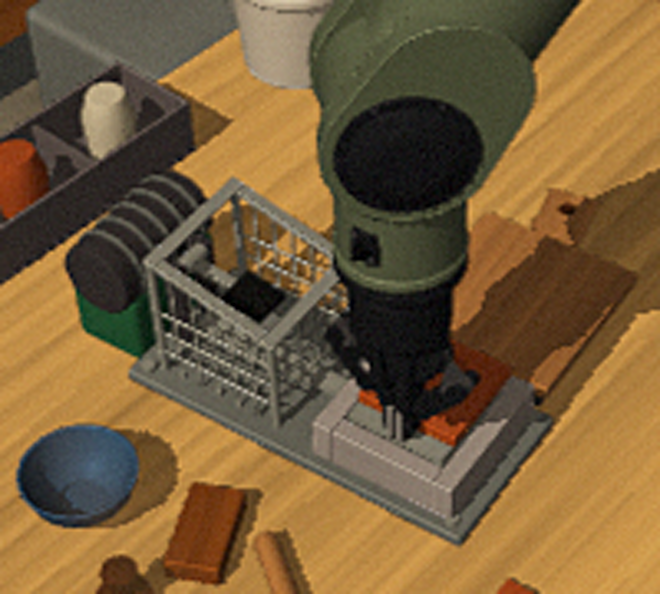

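View pics/w11.png

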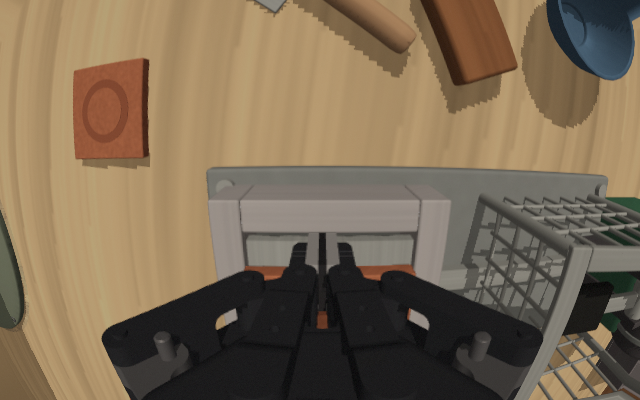

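The tile is sliding square on to the fingers at about 1.2 N. Continuing.

arm_command(
  commands=[
    {"dx": 0.0,"dy": 0.0,"dz": 0.4,"twist": 0.0},
    {"dx": 0.0,"dy": 0.0,"dz": 0.9,"twist": 0.0},
    {"dx": 0.0,"dy": 0.0,"dz": 1.4,"twist": 0.0},
    {"dx": 0.0,"dy": 0.0,"dz": 1.9,"twist": 0.0},
    {"dx": 0.0,"dy": 0.0,"dz": 2.4,"twist": 0.0},
    {"dx": 0.0,"dy": 0.0,"dz": 2.9,"twist": 0.0},
    {"dx": 0.0,"dy": 0.0,"dz": 3.4,"twist": 0.0},
    {"dx": 0.0,"dy": 0.0,"dz": 3.9,"twist": 0.0},
    {"dx": 0.0,"dy": 0.0,"dz": 4.4,"twist": 0.0},
    {"dx": 0.0,"dy": 0.0,"dz": 4.9,"twist": 0.0},
    {"dx": 0.0,"dy": 0.0,"dz": 5.4,"twist": 0.0},
    {"dx": 0.0,"dy": 0.0,"dz": 5.9,"twist": 0.0},
  ],
)

```text
clock: 12.18
position: [0.48, 0.0526, 0.0251]
tool_rot: [1.034, 1.568, -0.403]
force: [0.5, 1.3, -0.2]
grip_width: 0.0
```

```bash
python3 look.py 12; python3 -c "
from h import *
go(w(-.083,-.09,.025))"
```

```text
clk 12.18 pos [0.48   0.0526 0.0251] local [-0.0833 -0.019   0.0251] F [ 0.5  1.3 -0.2] w 0.0
[[ 0.003  0.991  0.133]
 [-0.001  0.133 -0.991]
 [-1.     0.003  0.002]]
d(cm) [0.03 0.03 7.05]
twist opts [-0.0, 3.141] q7 -0.5550797564959504 clock 12.2833
```

View pics/s12.png

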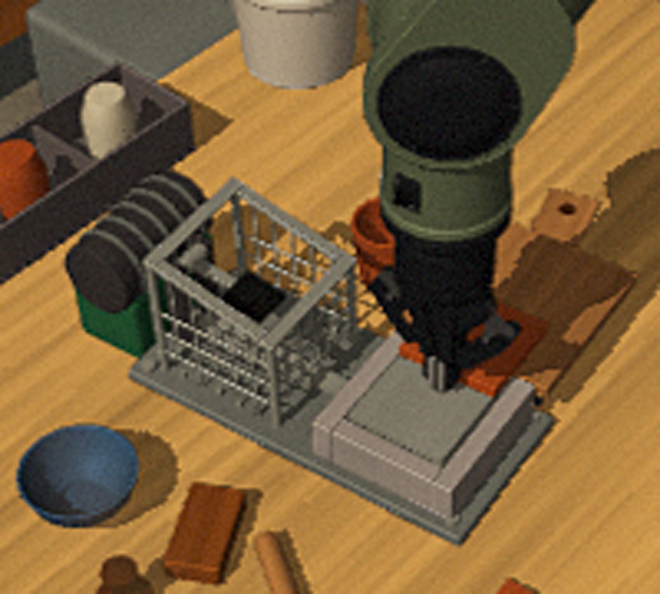

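View pics/w12.png

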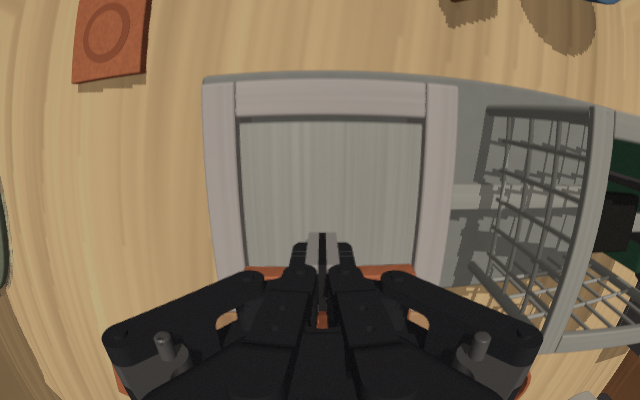

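arm_command(
  commands=[
    {"dx": 0.0,"dy": 0.0,"dz": 0.5,"twist": 0.0},
    {"dx": 0.0,"dy": 0.0,"dz": 1.1,"twist": 0.0},
    {"dx": 0.0,"dy": 0.0,"dz": 1.8,"twist": 0.0},
    {"dx": 0.0,"dy": 0.0,"dz": 2.5,"twist": 0.0},
    {"dx": 0.0,"dy": 0.0,"dz": 3.2,"twist": 0.0},
    {"dx": 0.0,"dy": 0.0,"dz": 3.9,"twist": 0.0},
    {"dx": 0.0,"dy": 0.0,"dz": 4.6,"twist": 0.0},
    {"dx": 0.0,"dy": 0.0,"dz": 5.3,"twist": 0.0},
    {"dx": 0.0,"dy": 0.0,"dz": 6.0,"twist": 0.0},
    {"dx": 0.0,"dy": 0.0,"dz": 6.5,"twist": 0.0},
    {"dx": 0.0,"dy": 0.0,"dz": 6.8,"twist": 0.0},
    {"dx": 0.0,"dy": 0.0,"dz": 7.0,"twist": 0.0},
  ],
)

```text
clock: 13.28
position: [0.4893, -0.0177, 0.0252]
tool_rot: [0.932, 1.567, -0.507]
force: [-0.1, 1.7, 0.1]
grip_width: -0.0002
```

```bash
python3 look.py 13
```

```text
clk 13.28 pos [ 0.4893 -0.0177  0.0252] local [-0.0833 -0.09    0.0252] F [-0.1  1.7  0.1] w -0.0002
[[ 0.003  0.991  0.132]
 [-0.002  0.132 -0.991]
 [-1.     0.003  0.002]]
```

View pics/s13.png

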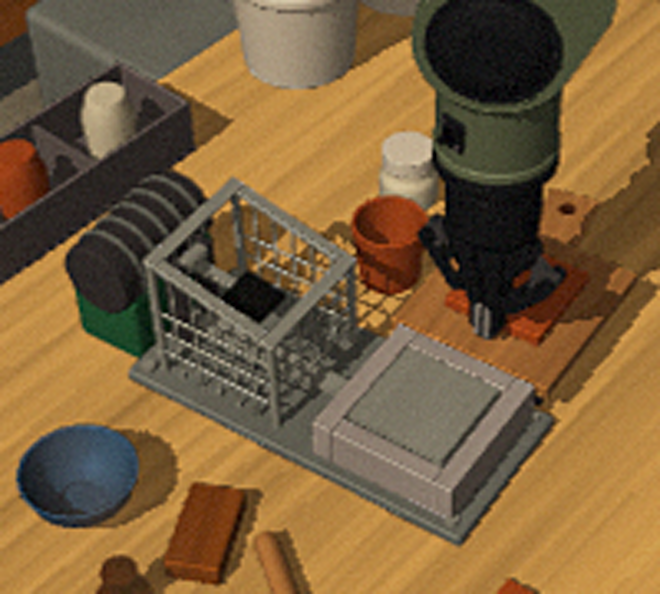

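View pics/w13.png

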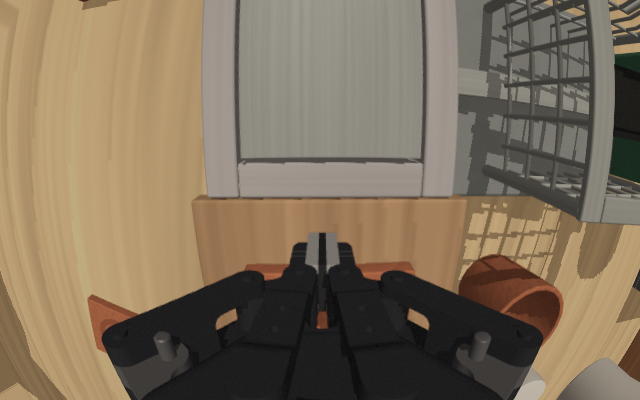

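The tile's trailing edge is well past the mould. Back off, then rise clear.

arm_command(
  commands=[
    {"dx": 0.0,"dy": 0.0,"dz": -0.5,"twist": 0.0},
    {"dx": 0.0,"dy": 0.0,"dz": -1.5,"twist": 0.0},
    {"dx": -0.5,"dy": 0.0,"dz": -2.0,"twist": 0.0},
    {"dx": -2.0,"dy": 0.0,"dz": -2.0,"twist": 0.0},
    {"dx": -5.0,"dy": 0.0,"dz": -2.0,"twist": 0.0},
    {"dx": -8.5,"dy": 0.0,"dz": -2.0,"twist": 0.0},
    {"dx": -12.0,"dy": 0.0,"dz": -2.0,"twist": 0.0},
    {"dx": -15.5,"dy": 0.0,"dz": -2.0,"twist": 0.0},
    {"dx": -18.5,"dy": 0.0,"dz": -2.0,"twist": 0.0},
    {"dx": -20.0,"dy": 0.0,"dz": -2.0,"twist": 0.0},
    {"dx": -20.0,"dy": 0.0,"dz": -2.0,"twist": 0.0},
  ],
)

```text
clock: 14.3
position: [0.4873, 0.0038, 0.2288]
tool_rot: [1.186, 1.562, -0.252]
force: [1.2, 0.5, 0.6]
grip_width: -0.0
```

```bash
python3 look.py 14; python3 - <<'E'
from h import *; import cv2
a=imaging.grab_frame('top')[:,:,::-1]; cv2.imwrite('pics/top14.png',cv2.resize(a[95:305,225:445],None,fx=2.8,fy=2.8,interpolation=2))
E
```

```text
clk 14.30 pos [0.4873 0.0038 0.2288] local [-0.0824 -0.0684  0.2288] F [1.2 0.5 0.6] w -0.0
[[ 0.008  0.991  0.133]
 [-0.002  0.133 -0.991]
 [-1.     0.008  0.003]]
```

View pics/s14.png

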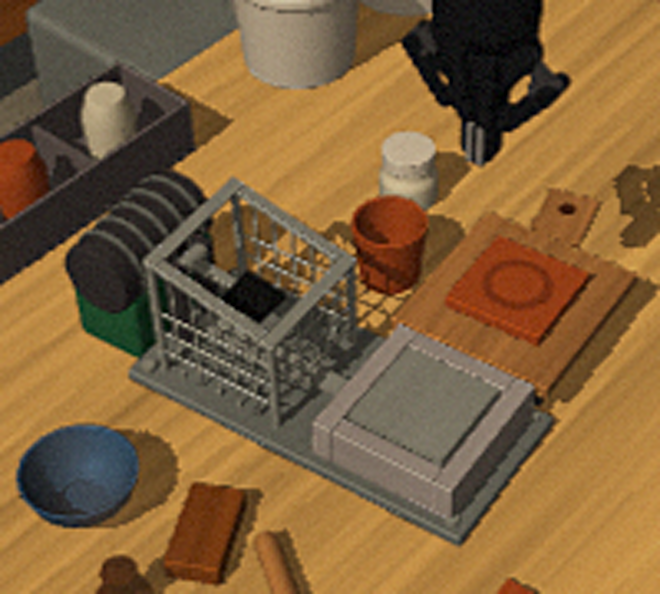

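View pics/w14.png

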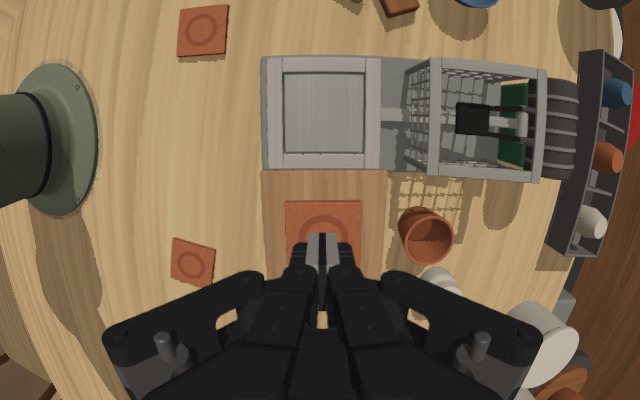

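View pics/top14.png

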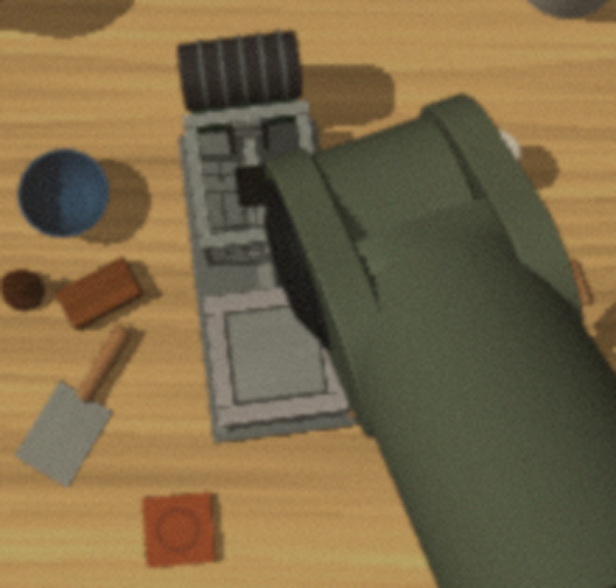

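The side view shows the tile flat on the board at (520,290), the mould empty and the lever pad down. The bystanders stand where they did. I'll check the tile's corners, then hand in.

```bash
python3 - <<'E'
from h import *
for u in [(447,300),(495,238),(593,275),(540,332)]:
    o,v=ray('side',np.array(u)/3.3+[200,100]); P=o+v*(.062-o[2])/v[2]; print(local(P).round(3))
print(order.job_done())
E
```

```text
[-0.043 -0.098  0.062]
[-0.039 -0.185  0.062]
[-0.132 -0.19   0.062]
[-0.127 -0.108  0.062]
the job is handed in; nothing more can be done
None
```

The job is done and handed in at about 14.4 s: the lever is fully down and the whole tile lies flat on the take-off board.

- **Lever:** I went through the window with the closed fingers and pressed to the hard stop. At the end the force rose to 33 N while the tool moved only 0.2 mm. I then withdrew straight up. The arm gave no sign of touching the guard: there was no force before contact with the pad, and while the lever moved it read the friction stated for it.
- **Tile:** I pushed it off the mould at about 1.5 N, clear of the guard. In the last side view its corners lie at press x -132 to -39 mm and y -190 to -98 mm. The board covers x -155 to -5 mm and y -225 to -66 mm.
- **Final pictures:** The mould is empty and the pad is still down. Every bystander that I could see stands where it did. In the last top view the arm hides the board and part of its surroundings, so I relied on the side and wrist views there.

**Disagreement with the data:** the shut fingertips stood about 30 mm behind the reported TCP, where the data says 8 mm ahead. The cameras gave 28 mm and the contact at the stop 33 mm. I used the measured value for the pushing height.

One move call was refused as malformed; the rewritten call went through.

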